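# Sweep the stray nuts into the yellow pan

## Robot

A 7-joint arm with a two-finger parallel gripper is mounted at the origin on the work surface. World frame = base frame: x ahead of the robot, y to its left, z up, the work surface at z = 0. Lengths are in mm, angles in rad, forces in N, time in s.
With the tool pointing down it reaches from about 400 to 875 mm from the base axis. Payload 4.4 kg.
Tool frame: the origin (TCP) lies at the very end of the fingers, on their centre line; the grasp point (between the pads) lies 19 mm behind it; z points along the fingers, y is the line along which they close (so a half turn about z gives the same grasp; the last joint's range is limited). The gripper opens to 85 mm and grips with 20 to 120 N. Pads are 22 mm wide; open, the fingers measure 114 mm over their backs; the gripper's body (76 mm by 85 mm) begins 54 mm behind the grasp point. The pads swing forward as they close: fully open they stand 13 mm farther back than shut.
Start: joints at [1.18, 0.628, 0.038, 1.517, -0.027, 0.996, -0.02], TCP at [207.455, -616.02, 231.313] pointing down, gripper open.
Joint ranges: [-3.06, 3.06], [-0.37, 2.12], [-1.25, 1.32], [0.18, 2.47], [-1.1, 4.24], [0.23, 1.98], [-2.94, 2.94]. Speed limits (rad/s): [2.57, 2.57, 3.14, 3.14, 3.14, 3.14, 3.14].

## Interface

Orientations are given as [roll, pitch, yaw] about the fixed x, y, z axes, in that order (R = Rz(yaw) Ry(pitch) Rx(roll)).
In Python, from cell import monitor, viewer, workorder gives the robot as it stands.
- The arm moves only by the tool arm_command, never from a script. Its argument "series" is one flat list of numbers, 5 for each row, row after row: the opening in per cent of the stroke, from 0 (shut) to 100 (fully open), then the shift along the tool's x, y, z in cm, then the turn about the tool's z in degrees. In form: [claw, x, y, z, roll, claw, x, y, z, roll, ...]. A call has exactly 5 rows; each row is the pose to reach, as a shift and turn from the pose commanded when the call began, along the tool's axes at that moment; what a row does not reach only later rows make up. A row lasts 1/12 s, in which the tool goes at most 41.7 mm and 7.16 degrees, less where a joint would pass 70% of its speed; a pose out of reach is approached as far as the arm can. A call with a gripper value outside its range is refused whole. The fingers move at their own pace and stop on an object; the grip force is fixed at half the most. Time passes only in rows, so rows that repeat a pose let the fingers close, or fill a call up. It gives the time, the measured TCP pose, the force, the opening and the grip force at its end, in the units of the state.
- monitor.read_state(): the state, without advancing time (a new reading comes with each control period).
- viewer.get_image(name): name is "side" or "top"; returns (picture, depth): 420x560x3 uint8, red, green, blue; 420x560 float32, mm along the optical axis (not along the pixel's ray), 0 where there is no reading.
- viewer.camera_model(name): a dict with "mtx" (3x3 intrinsics, pixels), "R" (3x3) and "t" (3): a world point X has camera coordinates R X + t. Camera axes: x right, y down, z forward; pixel columns grow to the right and rows downward; lengths in mm; the calibration is good to about 2 mm. A picture is of the moment at which its call begins. camera_model takes no time and is no camera call.
- workorder.finish_job(): hands the job in; it is judged then, once.
The state is a dict: "clock": time; "qpos": joint angles; "qd": joint speeds; "tau": joint torques, N m; "eef_pos": TCP position; "tool_rot": TCP orientation; "force": force on the tool from outside, world axes, zero at the start; "torque": the same for the moment, N m; "width": finger opening in mm; "gripper_force": force on a finger pad.
Only numpy, scipy, OpenCV 4.12 (cv2) and the standard library are available. Lean on these libraries where they do the work, as an engineer would, in place of code of your own. Each camera call takes 0.05 s, during which the arm holds its last target. There are 200 camera calls.

## Task

With the fingertips, sweep the three loose steel hexagon nuts across the bench top into the yellow pan through its open front, so that each nut ends completely inside the pan. Slide them along the bench only: do not pick any nut up. Leave the standing bolt, the red bottle, the silver socket and the brass spacer in the blue pan where they stand.

Things in the scene. Friction and masses are not known exactly. Their poses are not given: they have to be found in the camera images.
- nut1: plain steel hexagon nut lying flat on the bench, 24 mm across flats, 28 mm across corners, 13 mm high, about 35 g, through hole 16 mm; the three nuts are alike. Origin: centre of the underside.
- nut2: plain steel hexagon nut lying flat on the bench, 24 mm across flats, 28 mm across corners, 13 mm high, about 35 g, through hole 16 mm; the three nuts are alike. Origin: centre of the underside.
- nut3: plain steel hexagon nut lying flat on the bench, 24 mm across flats, 28 mm across corners, 13 mm high, about 35 g, through hole 16 mm; the three nuts are alike. Origin: centre of the underside.
- yellow_pan: Bright yellow pan fixed to the bench, 110 mm (x) by 138 mm (y), 130 mm wide inside; walls 22 mm high, 4 mm thick, at the back (+x) and both sides; front (-x) open, floor flush with the bench (no step). Origin: centre of the footprint at bench height; front edge at x = -55 mm, back wall inner face at x = +51 mm. Stands left or right, turned up to 0.3 rad.
- blue_pan: Blue pan fixed to the bench, 110 mm (x) by 138 mm (y), 130 mm wide inside; walls 22 mm high, 4 mm thick, at the back (+x) and both sides; front (-x) open, floor flush with the bench (no step). Origin: centre of the footprint at bench height; front edge at x = -55 mm, back wall inner face at x = +51 mm. Holds the brass spacer; no nut belongs here.
- bolt: steel bolt standing on its dark hexagon head (24 mm across flats, 10 mm high), shank 16 mm diameter pointing up, 55 mm high overall, between the robot and the nuts; leave alone. Origin: centre of the underside.
- bottle: small red bottle with black cap, 28 mm diameter, 64 mm high, standing between the robot and the nuts; leave alone. Origin: centre of the underside.
- socket: silver socket-wrench socket, 28 mm diameter, 38 mm high, standing between the two pans; leave alone. Origin: centre of the underside.
- spacer: brass spacer ring, 30 mm outside diameter, 16 mm hole, 20 mm high, standing in the blue pan; leave alone. Origin: centre of the underside.
There are look-alikes about, which are no part of the job. What is shaped like the nut3 but green or purple is not meant.

How it is judged:
By the outcome, as a careful person would: the job done as asked, in the order asked, and still so for the second after the job is handed in, with the robot touching nothing.
It also fails if it takes over 72 s, if anything falls off the work surface, if the arm or the gripper's body presses on something with over 40 N, if the wrist force passes 120 N, or if a joint passes its speed limit or range.

## Working session

There is one attempt and no reset: what is moved stays moved. The work goes in short steps, Python scripts to look and compute and a tool call to move; the robot and the scene stay as the last step left them, time stands still between calls to the robot, and variables do not carry over. Pictures are saved under pics/ and viewed, at most 10 in all, crops included, and the job is handed in when it is done.

Besides the shell and the picture viewer there is one more tool, called after "Call:" as name(argument=value, ...) on one line, values as JSON. arm_command: Moves the arm, as the interface text tells. Its arguments: {"type":"object","properties":{"series":{"type":"array","items":{"type":"number"}}},"required":["series"]}

```bash
mkdir -p pics; ls
python3 - <<'E'
from cell import monitor, viewer, workorder
import cv2,numpy as np
s=monitor.read_state(); print({k:np.round(v,3) for k,v in s.items()})
for n in("top","side"):
    p,d=viewer.get_image(n); cv2.imwrite(f"pics/{n}0.png",p[:,:,::-1]); np.save(f"{n}0.npy",d)
    c=viewer.camera_model(n); print(n,c)
E
```

```text
pics
{'clock': np.float64(0.0), 'qpos': array([ 1.18 ,  0.629,  0.038,  1.518, -0.027,  0.996, -0.02 ]), 'qd': array([ 0.001, -0.001,  0.001,  0.002, -0.001, -0.001, -0.   ]), 'tau': array([ 0.0000e+00, -5.6341e+01,  1.2270e+00, -1.9344e+01,  1.1000e-02,
        1.1000e-02,  0.0000e+00]), 'eef_pos': array([ 207.267, -615.412,  230.398]), 'tool_rot': array([-3.14 ,  0.   ,  0.325]), 'force': array([ 0.526, -0.735, -0.077]), 'torque': array([ 0.022,  0.009, -0.006]), 'gripper_force': np.float64(0.0), 'width': np.float64(85.662)}
top {'mtx': array([[461.92317468,   0.        , 272.7839824 ],
       [  0.        , 461.92317468, 206.86535073],
       [  0.        ,   0.        ,   1.        ]]), 'R': array([[ 3.97873126e-03, -9.99614997e-01, -2.74595715e-02],
       [-9.88999580e-01,  1.26857655e-04, -1.47918272e-01],
       [ 1.47864806e-01,  2.77460317e-02, -9.88618307e-01]]), 't': array([ 16.37827597, 540.0185113 , 754.62498186])}
side {'mtx': array([[506.73897642,   0.        , 274.97958455],
       [  0.        , 506.73897642, 209.14233995],
       [  0.        ,   0.        ,   1.        ]]), 'R': array([[-0.81532725, -0.57896932, -0.00600047],
       [-0.4395427 ,  0.62566063, -0.6444773 ],
       [ 0.37688684, -0.52282244, -0.7645999 ]]), 't': array([467.40847338, 243.96698772, 588.17881664])}
```

View pics/top0.png

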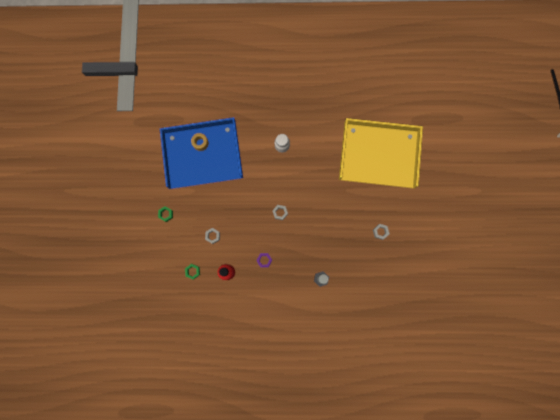

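View pics/side0.png

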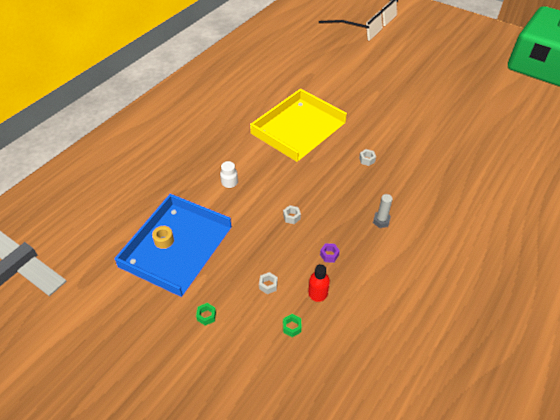

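Top view: the grey nuts are at (280,212), (212,236) and (382,232). The look-alikes are green at (165,214) and (193,271), and purple at (264,260). The three plain grey ones fit "steel". The yellow pan is at (382,154), blue pan (202,154), socket (282,143), bolt (321,279) and bottle (226,272). I'll confirm the nuts in one crop and measure.

```bash
cat > h.py <<'E'
import cv2,numpy as np
from cell import viewer
def ray(n,u,v,z):
    c=viewer.camera_model(n); R,t=c["R"],c["t"]; o=-R.T@t
    d=R.T@np.linalg.inv(c["mtx"])@np.array([u,v,1.]); return o+d*(z-o[2])/d[2]
def blobs(im,kind,amin):
    h=cv2.cvtColor(im,cv2.COLOR_BGR2HSV)
    lo,hi={"grey":((0,0,90),(180,60,255)),"dgrey":((0,0,40),(180,70,255)),"yellow":((22,150,90),(35,255,255)),"blue":((105,150,50),(125,255,255)),"red":((0,230,60),(4,255,255)),"green":((50,100,40),(80,255,255)),"purple":((130,80,40),(160,255,255))}[kind]
    m=cv2.inRange(h,lo,hi); cs,_=cv2.findContours(m,cv2.RETR_EXTERNAL,cv2.CHAIN_APPROX_NONE)
    return [c for c in cs if cv2.contourArea(c)>amin]
E
python3 - <<'E'
from h import *
im=cv2.imread("pics/top0.png")
cv2.imwrite("pics/crop0.png",cv2.resize(im[105:295,145:435],None,fx=2.7,fy=2.7,interpolation=cv2.INTER_CUBIC))
for n in("top","side"):
  im=cv2.imread(f"pics/{n}0.png")
  for k in("grey","dgrey","red","green","purple"):
    for c in blobs(im,k,25):
        (u,v),r=cv2.minEnclosingCircle(c)
        if r<25: print(n,k,np.round((u,v,r),1),"z13",ray(n,u,v,13)[:2].round(1),"z0",ray(n,u,v,0)[:2].round(1))
im=cv2.imread("pics/top0.png")
for k in("yellow","blue"):
    c=max(blobs(im,k,500),key=cv2.contourArea); q=cv2.approxPolyDP(cv2.convexHull(c),8,True)[:,0]
    for u,v in q: print(k,u,v,ray("top",u,v,22)[:2].round(1),ray("top",u,v,0)[:2].round(1))
E
```

```text
top grey [322.7 279.3   5.8] z13 [417. -69.] z0 [416.9 -70.1]
top grey [212.  235.5   7.5] z13 [492.9 125.6] z0 [494.  127.7]
top grey [380.6 231.6   7.8] z13 [ 500.2 -171.4] z0 [ 501.4 -174. ]
top grey [279.6 211.9   7.4] z13 [534.9   6. ] z0 [536.7   6.1]
top grey [281.5 142.5   8.9] z13 [662.4   2.8] z0 [666.2   2.9]
top grey [125.   92.5  19.2] z13 [760. 295.] z0 [765.4 299.8]
top dgrey [321.2 278.5   7.3] z13 [418.3 -66.3] z0 [418.2 -67.3]
top dgrey [212.  235.5   7.5] z13 [492.9 125.7] z0 [494.  127.8]
top dgrey [380.6 231.5   7.8] z13 [ 500.4 -171.4] z0 [ 501.7 -174.1]
top dgrey [279.6 212.    7.5] z13 [534.8   6.1] z0 [536.6   6.3]
top dgrey [281.5 142.5   8.9] z13 [662.4   2.8] z0 [666.2   2.9]
top dgrey [126.5  92.   20.4] z13 [761.  292.3] z0 [766.4 297. ]
top green [192.1 271.4   7.4] z13 [429.8 159.3] z0 [429.9 161.9]
top green [165.  214.    7.3] z13 [531.2 211. ] z0 [532.9 214.4]
top purple [264.  259.8   7.4] z13 [450.4  33.2] z0 [450.8  33.8]
side grey [267.7 282.8  10.3] z13 [492.5 130.9] z0 [497.4 124.5]
side grey [ 41.  275.5  24.6] z13 [757.3 303.1] z0 [768.  300
[... 940 characters left out ...]
] z0 [ 698.4 -562.9]
side dgrey [390.   12.5  13.9] z13 [ 685.9 -612.2] z0 [ 695.  -634.8]
side red [318.1 286.5  13.9] z13 [432.8  96. ] z0 [436.4  88.9]
side green [292. 325.  11.] z13 [429.6 164.3] z0 [433.1 158.6]
side green [205.5 313.4  10.7] z13 [531.7 216. ] z0 [537.5 211.5]
side purple [329.5 252.5  10.1] z13 [449.6  38.8] z0 [453.6  30.4]
yellow 346 119 [ 703.1 -113.6] [ 710.7 -116.6]
yellow 421 126 [ 689.3 -247.2] [ 696.6 -253.9]
yellow 417 185 [ 581.6 -235.6] [ 585.9 -241.9]
yellow 340 178 [ 594.4 -100.9] [ 599.1 -103.6]
blue 233 118 [706.1  90.9] [713.9  93.6]
blue 241 177 [596.6  74.8] [601.3  77. ]
blue 169 187 [578.6 203.3] [582.9 209. ]
blue 161 129 [686. 222.] [693.2 228.2]
```

View pics/crop0.png

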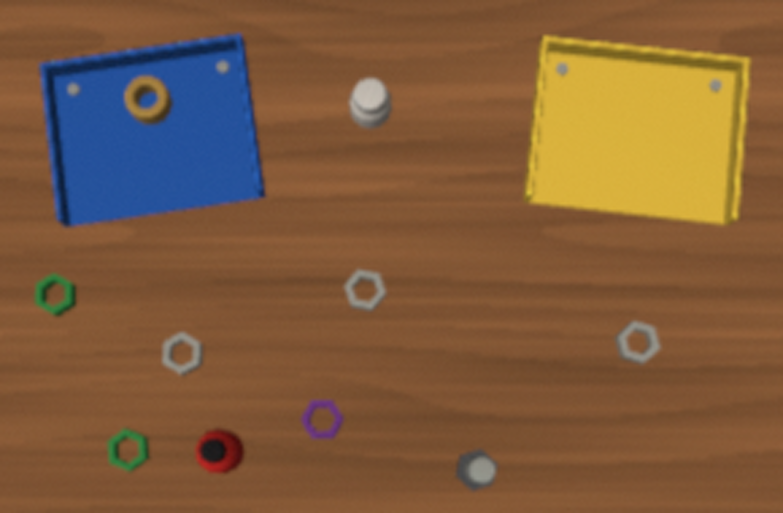

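The crop confirms three plain grey steel nuts. In world mm they are A(493,126), B(535,7) and C(500,-171). The plan is to part the fingers slightly, which gives a two-point push along tool x. I'll push C straight in, then B and A sideways along -y and then in.

```bash
cat > d.py <<'E'
# usage: d.py x y z yaw ... : shift to each target in tool axes (cm), turn (deg), all from the present pose
import sys,numpy as np
from scipy.spatial.transform import Rotation as Ro
from cell import monitor
s=monitor.read_state(); R=Ro.from_euler("xyz",s["tool_rot"]); p=s["eef_pos"]
print("t",round(s["clock"],2),p.round(1),s["tool_rot"].round(3),"F",s["force"].round(1),"w",round(float(s["width"]),1))
a=np.array(sys.argv[1:],float).reshape(-1,4)
for x,y,z,w in a:
    dl=(w-s["tool_rot"][2]+np.pi)%(2*np.pi)-np.pi
    print((R.inv().apply(np.array([x,y,z])-p)/10).round(2),"turn",round(-np.degrees(dl),1))
E
python3 d.py 452 -161 230 -0.2 452 -161 60 -0.2
```

```text
t 0.1 [ 207.3 -615.5  230.5] [-3.14   0.     0.325] F [-0.4 -0.2 -0.2] w 85.5
[ 37.69 -35.27   0.11] turn 30.1
[ 37.69 -35.24  17.11] turn 30.1
```

Call:
arm_command(series=[20,3,-2.8,0,6,20,6,-5.6,0,12,20,9,-8.4,0,18,20,12,-11.2,0,24,20,15,-14,0,30])

```text
clock: 0.52
eef_pos: [305.3, -433.5, 230.9]
tool_rot: [-3.141, 0.0, -0.205]
force: [1.0, 0.8, -0.7]
width: 25.3
gripper_force: 0.0
```

```bash
python3 d.py 452 -161 230 -0.2 452 -161 60 -0.2
```

```text
t 0.52 [ 305.3 -433.5  230.9] [-3.141  0.    -0.205] F [ 1.   0.8 -0.7] w 25.3
[  8.83 -29.66   0.11] turn -0.3
[  8.84 -29.65  17.11] turn -0.3
```

Call:
arm_command(series=[18,1.1,-3.7,0,0,18,2.2,-7.4,0,0,18,3.3,-11.1,0,0,18,4.4,-14.8,0,0,18,5.5,-18.5,0,0])

```text
clock: 0.93
eef_pos: [395.8, -263.1, 231.2]
tool_rot: [-3.141, 0.0, -0.199]
force: [1.6, -0.8, 0.5]
width: 15.4
gripper_force: 0.0
```

Call:
arm_command(series=[18,1.1,-3.5,0,0,18,2.2,-7,1,0,18,3.3,-11,4,0,18,3.3,-11,8,0,18,3.3,-11,12,0])

```text
clock: 1.35
eef_pos: [452.4, -160.4, 113.9]
tool_rot: [-3.14, -0.005, -0.192]
force: [1.4, -0.4, -1.0]
width: 15.2
gripper_force: 0.0
```

```bash
python3 d.py 452 -161 60 -0.2 452 -161 4 -0.2
```

```text
t 1.35 [ 452.4 -160.4  113.9] [-3.14  -0.005 -0.192] F [ 1.4 -0.4 -1. ] w 15.2
[-0.06  0.07  5.39] turn 0.4
[-0.08  0.08 10.99] turn 0.4
```

Call:
arm_command(series=[18,0,0,3,0,18,0,0,6,0,18,0,0,8.5,0,18,0,0,9.8,0,18,0,0,10,0])

```text
clock: 1.77
eef_pos: [446.9, -162.8, 11.3]
tool_rot: [-3.14, 0.007, -0.199]
force: [0.4, -0.2, 0.9]
width: 15.5
gripper_force: 0.0
```

```bash
python3 - <<'E'
from h import *
p,d=viewer.get_image("side"); cv2.imwrite("pics/s1.png",cv2.resize(p[90:280,230:470,::-1],None,fx=3,fy=3))
E
python3 d.py 452 -161 4 -0.2 656 -201 4 -.2
```

```text
t 1.82 [ 447.9 -163.1   12. ] [-3.141  0.005 -0.198] F [ 0.3 -0.2 -0.8] w 15.5
[ 0.37 -0.29  0.8 ] turn 0.1
[21.15 -0.38  0.7 ] turn 0.1
```

View pics/s1.png

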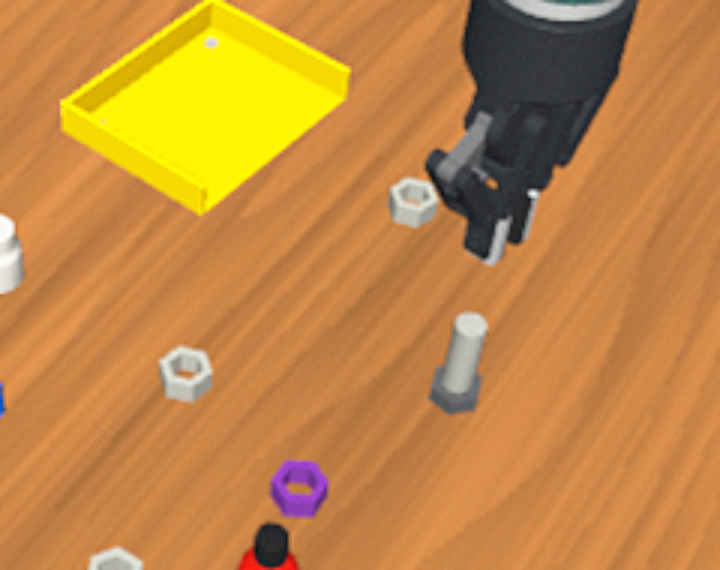

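The fingers (crop around (490,230)) stand behind nut C (crop 413,202) with a clear path to the pan. I'll lower the last few mm and push.

Call:
arm_command(series=[18,0,-0.3,0.7,0,18,1.2,-0.3,0.7,0,18,2.4,-0.3,0.7,0,18,3.6,-0.3,0.7,0,18,5,-0.3,0.7,0])

```text
clock: 2.23
eef_pos: [499.3, -170.6, 7.3]
tool_rot: [3.142, 0.001, -0.199]
force: [-0.5, 0.1, -0.1]
width: 15.3
gripper_force: 0.1
```

```bash
python3 d.py 646 -200 4 -.2
```

```text
t 2.23 [ 499.3 -170.6    7.3] [ 3.142e+00  1.000e-03 -1.990e-01] F [-0.5  0.1 -0.1] w 15.3
[ 1.497e+01 -1.000e-02  3.300e-01] turn 0.1
```

Call:
arm_command(series=[18,1.5,0,0.3,0,18,3,0,0.3,0,18,4.5,0,0.3,0,18,6,0,0.3,0,18,7.5,0,0.3,0])

```text
clock: 2.65
eef_pos: [573.3, -185.5, 4.4]
tool_rot: [3.141, -0.0, -0.199]
force: [0.4, 0.8, 0.5]
width: 15.3
gripper_force: 0.3
```

```bash
python3 - <<'E'
from h import *
p,d=viewer.get_image("side"); cv2.imwrite("pics/s2.png",cv2.resize(p[70:240,200:440,::-1],None,fx=3,fy=3))
E
python3 d.py 646 -200 4 -.2
```

```text
t 2.7 [ 577.4 -186.3    4.8] [ 3.14  -0.006 -0.198] F [ 4.9 -0.7 -0. ] w 15.1
[ 6.99 -0.    0.12] turn 0.1
```

View pics/s2.png

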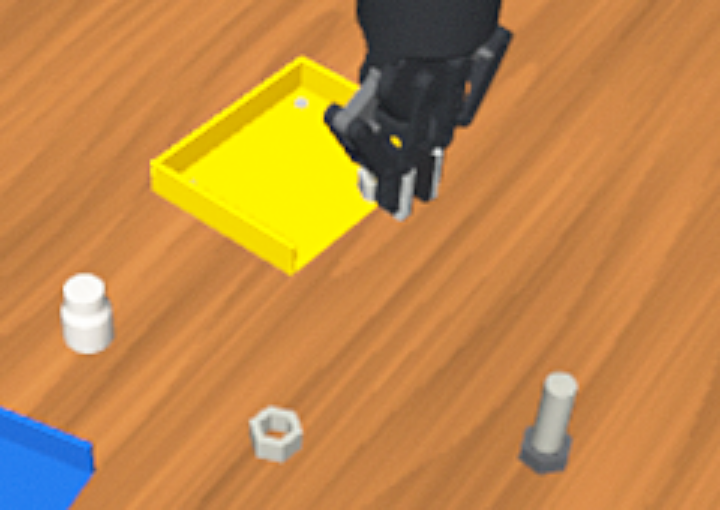

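The nut shows at crop (370,182), just ahead of the fingers and entering the pan. I'll push on, then back off and lift.

Call:
arm_command(series=[18,1.4,0,0,0,18,2.8,0,0,0,18,4.2,0,0,0,18,5.6,0,0,0,18,6.4,0,0,0])

```text
clock: 3.12
eef_pos: [636.5, -198.2, 4.4]
tool_rot: [3.141, -0.001, -0.199]
force: [-0.7, 0.3, -0.1]
width: 15.4
gripper_force: 0.1
```

Call:
arm_command(series=[18,0.3,0,0,0,18,-1.5,0,0,0,18,-3,0,-2,0,18,-3.5,0,-6,0,18,-4,0,-9,0])

```text
clock: 3.53
eef_pos: [593.8, -190.1, 95.1]
tool_rot: [-3.142, 0.003, -0.2]
force: [1.6, 0.0, 1.1]
width: 15.3
gripper_force: 0.0
```

```bash
python3 d.py 535 55 90 1.5 535 55 4 1.5
```

```text
t 3.53 [ 593.8 -190.1   95.1] [-3.142e+00  3.000e-03 -2.000e-01] F [1.6 0.  1.1] w 15.3
[-10.63 -22.85   0.54] turn -97.4
[-10.6  -22.85   9.14] turn -97.4
```

Call:
arm_command(series=[18,-1.7,-3.6,0,-7,18,-3.4,-7.2,0,-14,18,-5.1,-10.8,0,-21,18,-6.8,-14.4,0,-28,18,-8.5,-18,0,-35])

```text
clock: 3.95
eef_pos: [546.7, 4.5, 94.5]
tool_rot: [-3.141, 0.0, 0.417]
force: [-0.4, 0.5, -0.5]
width: 15.1
gripper_force: 0.0
```

```bash
python3 d.py 534 55 90 1.6;python3 - <<'E'
from h import *
p,d=viewer.get_image("top"); im=p[:,:,::-1].copy(); cv2.imwrite("pics/t3.png",im)
for c in blobs(im,"grey",20):
    (u,v),r=cv2.minEnclosingCircle(c)
    if r<12: print(np.round((u,v,r),1),ray("top",u,v,13)[:2].round(1))
E
```

```text
t 3.95 [546.7   4.5  94.5] [-3.141  0.     0.417] F [-0.4  0.5 -0.5] w 15.1
[ 0.89 -5.13  0.45] turn -67.8
[187.5 168.    4.9] [615.4 173.2]
[396.  144.    7.1] [ 658.8 -203.8]
```

Nut C is now in the pan at (659,-204).

Call:
arm_command(series=[18,0.3,-1.7,0,-7,18,0.6,-3.4,0,-14,18,0.9,-5.1,0,-21,18,0.9,-5.1,0,-28,18,0.9,-5.1,0,-34])

```text
clock: 4.42
eef_pos: [535.0, 54.6, 94.3]
tool_rot: [-3.141, 0.0, 1.013]
force: [-0.6, -1.1, -0.7]
width: 15.3
gripper_force: 0.0
```

Call:
arm_command(series=[18,0,0,1,-7,18,0,0,3,-14,18,0,0,5,-21,18,0,0,6.5,-28,18,0,0,7.5,-34])

```text
clock: 4.83
eef_pos: [534.6, 52.7, 17.8]
tool_rot: [-3.139, 0.0, 1.604]
force: [0.2, -0.8, -0.8]
width: 15.4
gripper_force: 0.0
```

```bash
python3 d.py 534 55 4 1.6 538 -120 4 1.6
```

```text
t 4.83 [534.6  52.7  17.8] [-3.139  0.     1.604] F [ 0.2 -0.8 -0.8] w 15.4
[ 0.23 -0.04  1.38] turn 0.2
[-17.27  -0.23   1.39] turn 0.2
```

Call:
arm_command(series=[18,0,0,1.3,0,18,-1.2,0,1.3,0,18,-2.6,0,1.3,0,18,-4,0,1.3,0,18,-5.4,0,1.3,0])

```text
clock: 5.25
eef_pos: [537.2, -2.6, 6.8]
tool_rot: [-3.141, 0.001, 1.598]
force: [0.2, 0.2, 0.1]
width: 15.3
gripper_force: 0.1
```

Call:
arm_command(series=[18,-1.4,0,0,0,18,-2.8,0,0,0,18,-4.2,0,0,0,18,-5.6,0,0,0,18,-7,0,0,0])

```text
clock: 5.67
eef_pos: [539.1, -72.8, 7.0]
tool_rot: [-3.141, 0.001, 1.597]
force: [-0.3, 0.6, -0.0]
width: 14.9
gripper_force: 0.1
```

```bash
python3 d.py 538 -118 4 1.6
```

```text
t 5.67 [539.1 -72.8   7. ] [-3.141e+00  1.000e-03  1.597e+00] F [-0.3  0.6 -0. ] w 14.9
[-4.52 -0.22  0.3 ] turn -0.2
```

Call:
arm_command(series=[18,-1.2,0,0.2,0,18,-2.4,0,0.2,0,18,-3.4,0,0.2,0,18,-4,0,0.2,0,18,-4.2,0,0.2,0])

```text
clock: 6.08
eef_pos: [540.7, -114.2, 4.3]
tool_rot: [3.142, 0.001, 1.597]
force: [-0.6, 1.6, -0.3]
width: 15.9
gripper_force: 0.1
```

Call:
arm_command(series=[18,1.5,0,0,0,18,3,0,-3,0,18,4,0,-6,0,18,5,0,-9,0,18,8,0,-9,0])

```text
clock: 6.5
eef_pos: [542.0, -35.8, 98.9]
tool_rot: [3.133, 0.003, 1.594]
force: [2.0, -1.2, 0.1]
width: 15.7
gripper_force: 0.0
```

```bash
cat > look.py <<'E'
from h import *
import sys
p,d=viewer.get_image("side"); im=p[:,:,::-1].copy()
if len(sys.argv)>1: cv2.imwrite(sys.argv[1],im)
for n in("side","top"):
  if n=="top": p,d=viewer.get_image("top"); im=p[:,:,::-1].copy()
  for c in blobs(im,"grey",30):
    (u,v),r=cv2.minEnclosingCircle(c)
    if r<14: print(n,np.round((u,v,r),1),ray(n,u,v,13 if n=="top" else 7)[:2].round(1))
E
python3 look.py; python3 d.py 490 -132 95 -0.1
```

```text
side [268.  282.5  10.5] [494.7 127.4]
side [228.5 174.   13.2] [670.7  -4.5]
side [335.8 159.9   8.4] [ 542.6 -134.8]
side [309.5 150.   10. ] [ 592.3 -129.6]
side [296.5 143.   10. ] [ 620.5 -131.5]
side [276.3  90.6   9.2] [ 735.6 -233.1]
side [374.   26.5  13.9] [ 691.5 -547.8]
side [390.   12.5  13.9] [ 690.1 -622.6]
top [212.  235.5   7.5] [492.8 125.7]
t 6.6 [539.7 -26.2  95.9] [ 3.138 -0.004  1.607] F [ 0.5  0.1 -0.6] w 15.5
[-10.4   -5.34   0.03] turn 97.8
```

Nut B is at (543,-135), lined up with the pan mouth. Next I'll turn and push it in.

Call:
arm_command(series=[18,-3,-1.5,0,7,18,-6,-3,0,14,18,-8,-4,0,21,18,-10,-4.5,0,28,18,-10,-4.5,0,35])

```text
clock: 7.02
eef_pos: [494.0, -138.8, 93.8]
tool_rot: [-3.141, 0.003, 0.976]
force: [0.1, 0.2, -0.5]
width: 15.5
gripper_force: 0.0
```

Call:
arm_command(series=[18,0,0,0,7,18,0,0,0,14,18,0,0,0,21,18,0,0,0,28,18,0,0,0,35])

```text
clock: 7.43
eef_pos: [495.9, -133.3, 93.7]
tool_rot: [-3.141, 0.001, 0.372]
force: [0.7, 0.9, 0.3]
width: 15.5
gripper_force: 0.0
```

Call:
arm_command(series=[18,0,0,1,7,18,0,0,2,14,18,0,0,3,21,18,0,0,4,28,18,0,0,4,28])

```text
clock: 7.85
eef_pos: [494.9, -132.9, 52.2]
tool_rot: [-3.141, 0.004, -0.113]
force: [0.4, 0.2, 0.4]
width: 15.3
gripper_force: 0.0
```

```bash
python3 d.py 498 -130 6 -0.105 646 -146 6 -0.105
```

```text
t 7.85 [ 494.9 -132.9   52.2] [-3.141  0.004 -0.113] F [0.4 0.2 0.4] w 15.3
[ 0.3  -0.32  4.62] turn -0.5
[15.19 -0.4   4.55] turn -0.5
```

Call:
arm_command(series=[18,0,-0.3,2.3,0,18,0,-0.3,4.5,0,18,0.8,-0.3,4.6,0,18,2,-0.3,4.6,0,18,3.4,-0.3,4.6,0])

```text
clock: 8.27
eef_pos: [530.5, -134.7, 8.5]
tool_rot: [-3.141, 0.002, -0.109]
force: [0.3, -0.4, 0.2]
width: 15.5
gripper_force: 0.1
```

Call:
arm_command(series=[18,1.4,0,0,0,18,2.8,0,0,0,18,4.2,0,0,0,18,5.6,0,0,0,18,7,0,0,0])

```text
clock: 8.68
eef_pos: [601.5, -142.5, 9.5]
tool_rot: [3.141, -0.001, -0.108]
force: [0.5, -1.5, -0.2]
width: 15.2
gripper_force: 0.1
```

```bash
python3 d.py 646 -146 5 -0.105; python3 look.py
```

```text
t 8.68 [ 601.5 -142.5    9.5] [ 3.141e+00 -1.000e-03 -1.080e-01] F [ 0.5 -1.5 -0.2] w 15.2
[ 4.46 -0.14  0.45] turn -0.2
side [267.7 282.8  10.3] [494.7 127.9]
side [228.5 174.   13.2] [670.7  -4.5]
side [309.  140.    8.2] [ 606.8 -150.6]
side [297.5 138.    6.5] [ 626.3 -143.3]
side [291.5 110.   11.9] [ 678.4 -201.2]
side [374.   26.5  13.9] [ 691.5 -547.8]
side [390.   12.5  13.9] [ 690.1 -622.6]
top [243.5 413.   13.9] [195.5  65.8]
top [405.5  62.5   5.7] [ 814.5 -226.7]
top [394.4  60.9   9.6] [ 817.9 -206.5]
```

Call:
arm_command(series=[18,1.2,0,0.4,0,18,2.4,0,0.4,0,18,3.6,0,0.4,0,18,4.2,0,0.4,0,18,4.3,0,0.4,0])

```text
clock: 9.2
eef_pos: [643.5, -147.2, 4.7]
tool_rot: [3.141, -0.001, -0.11]
force: [1.1, -0.4, 0.6]
width: 15.5
gripper_force: 0.0
```

Call:
arm_command(series=[18,-1.5,0,0,0,18,-3,0,0,0,18,-4,0,-3,0,18,-5,0,-6,0,18,-6,0,-9,0])

```text
clock: 9.62
eef_pos: [580.7, -140.4, 94.8]
tool_rot: [-3.141, 0.003, -0.111]
force: [-0.8, -0.2, -0.2]
width: 15.3
gripper_force: 0.0
```

```bash
python3 d.py 489 172 95 1.71
```

```text
t 9.62 [ 580.7 -140.4   94.8] [-3.141e+00  3.000e-03 -1.110e-01] F [-0.8 -0.2 -0.2] w 15.3
[-1.259e+01 -3.002e+01  3.000e-02] turn -104.4
```

Call:
arm_command(series=[18,-1,-2.5,0,-7,18,-2,-5,0,-14,18,-3,-7.5,0,-21,18,-4,-10,0,-28,18,-5,-12,0,-35])

```text
clock: 10.03
eef_pos: [545.3, -13.6, 94.7]
tool_rot: [-3.14, 0.0, 0.507]
force: [-0.1, 0.2, -0.4]
width: 15.2
gripper_force: 0.0
```

```bash
python3 d.py 488 173 95 1.68;python3 look.py
```

```text
t 10.03 [545.3 -13.6  94.7] [-3.14   0.     0.507] F [-0.1  0.2 -0.4] w 15.2
[ 4.060e+00 -1.909e+01 -1.000e-02] turn -67.2
side [267.7 282.8  10.3] [494.7 127.9]
side [228.5 174.   13.2] [670.7  -4.5]
side [298.5 164.5   6.5] [588.2 -89.3]
side [279.5 127.2   6.3] [ 668.9 -148.8]
side [374.   26.5  13.9] [ 691.5 -547.8]
side [390.   12.5  13.9] [ 690.1 -622.6]
top [396.  144.    7.1] [ 658.8 -203.8]
top [366.  141.7   7. ] [ 663.3 -150.1]
```

B is in the pan at (664,-150), and C hasn't moved. Now for nut A.

Call:
arm_command(series=[18,0.8,-3.8,0,-7,18,1.6,-7.6,0,-14,18,2.4,-11.4,0,-21,18,3.2,-15.2,0,-28,18,4,-19,0,-34])

```text
clock: 10.55
eef_pos: [490.1, 170.3, 94.5]
tool_rot: [3.141, 0.001, 1.096]
force: [0.8, -0.7, 1.1]
width: 15.5
gripper_force: 0.0
```

Call:
arm_command(series=[18,0,0,0,-7,18,0,0,1,-14,18,0,0,3,-21,18,0,0,5,-28,18,0,0,6,-33])

```text
clock: 10.97
eef_pos: [489.9, 168.6, 32.8]
tool_rot: [-3.139, 0.002, 1.673]
force: [-0.3, -0.3, 0.1]
width: 15.9
gripper_force: 0.0
```

```bash
python3 d.py 488 173 6 1.682 523 -135 6 1.682
```

```text
t 10.97 [489.9 168.6  32.8] [-3.139e+00  2.000e-03  1.673e+00] F [-0.3 -0.3  0.1] w 15.9
[ 0.46 -0.14  2.68] turn -0.5
[-30.53   0.2    2.72] turn -0.5
```

Call:
arm_command(series=[18,0.3,-0.1,1.5,-0.5,18,0.2,-0.1,2.7,-0.5,18,-0.8,0,2.7,-0.5,18,-2,0,2.7,-0.5,18,-3.4,0,2.7,-0.5])

```text
clock: 11.38
eef_pos: [494.7, 134.7, 7.8]
tool_rot: [3.141, 0.001, 1.677]
force: [-0.7, -1.1, 0.4]
width: 15.3
gripper_force: 0.1
```

Call:
arm_command(series=[18,-1.4,0,0,0,18,-2.8,0,0,0,18,-4.2,0,0,0,18,-5.6,0,0,0,18,-7,0,0,0])

```text
clock: 11.8
eef_pos: [502.2, 63.7, 8.4]
tool_rot: [3.14, 0.001, 1.675]
force: [0.7, 0.9, -0.4]
width: 15.6
gripper_force: 0.1
```

```bash
python3 d.py 523 -135 5 1.682; python3 look.py
```

```text
t 11.8 [502.2  63.7   8.4] [3.140e+00 1.000e-03 1.675e+00] F [ 0.7  0.9 -0.4] w 15.6
[-19.98  -0.     0.36] turn -0.4
side [279.  241.    8.1] [523.3  60.1]
side [291.  244.   12.4] [505.7  54.4]
side [323.  218.   13.4] [493.2 -14.5]
side [255.3 195.    9.1] [606.5   7.3]
side [228.5 174.   13.2] [670.7  -4.5]
side [374.   26.5  13.9] [ 691.5 -547.8]
side [390.   12.5  13.9] [ 690.1 -622.6]
top [396.  144.    7.1] [ 658.8 -203.8]
top [366.5 142.    6.9] [ 662.7 -150.9]
```

Call:
arm_command(series=[18,-1.4,0,0.3,0,18,-2.8,0,0.3,0,18,-4.2,0,0.3,0,18,-5.6,0,0.3,0,18,-7,0,0.3,0])

```text
clock: 12.32
eef_pos: [509.5, -3.5, 4.9]
tool_rot: [3.141, 0.0, 1.677]
force: [0.1, 0.3, 0.6]
width: 15.6
gripper_force: 0.5
```

Call:
arm_command(series=[18,-1.4,0,0,0,18,-2.8,0,0,0,18,-4.2,0,0,0,18,-5.6,0,0,0,18,-7,0,0,0])

```text
clock: 12.73
eef_pos: [516.9, -73.2, 4.9]
tool_rot: [3.141, 0.0, 1.677]
force: [-0.3, -0.4, -0.2]
width: 15.6
gripper_force: 0.5
```

```bash
python3 d.py 523 -135 5 1.682; python3 look.py pics/s4.png
```

```text
t 12.73 [516.9 -73.2   4.9] [3.141 0.    1.677] F [-0.3 -0.4 -0.2] w 15.6
[-6.21 -0.05 -0.01] turn -0.3
side [321.  181.    8.2] [537.1 -78.8]
side [333.  183.5  11.5] [518.2 -85.2]
side [228.5 174.   13.2] [670.7  -4.5]
side [364.2 154.5  11.7] [ 509.7 -173.9]
side [302.5 136.5   8.3] [ 621.2 -151.7]
side [280.7 127.2   7.4] [ 667.  -149.9]
side [299.5 111.    8.1] [ 664.6 -207.3]
top [323.  279.    6.1] [417.5 -69.5]
top [400.  144.   11.4] [ 658.7 -210.9]
top [281.5 142.5   8.9] [662.4   2.8]
```

View pics/s4.png

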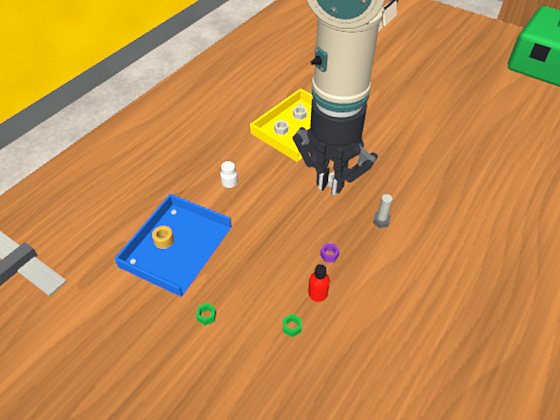

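The gripper is at (330,180), and nut A is hidden just ahead of it, no longer at its old spot. Two nuts are in the pan at (281,127) and (299,112), and nothing else has moved. I'll finish this leg, back off and look.

Call:
arm_command(series=[18,-1.4,0,0,0,18,-2.8,0,0,0,18,-4.2,0,0,0,18,-5.4,0,0,0,18,-6,0,0,0])

```text
clock: 13.25
eef_pos: [523.2, -132.8, 4.6]
tool_rot: [3.141, 0.001, 1.676]
force: [-0.1, -0.3, 0.1]
width: 15.1
gripper_force: 0.2
```

Call:
arm_command(series=[18,1.5,0,0,0,18,3,0,-3,0,18,4,0,-6,0,18,5,0,-9,0,18,8,0,-9,0])

```text
clock: 13.67
eef_pos: [517.9, -55.0, 98.9]
tool_rot: [3.133, 0.004, 1.672]
force: [0.3, 0.3, 0.4]
width: 15.3
gripper_force: 0.0
```

```bash
python3 look.py; python3 d.py 480 -153 95 -0.1
```

```text
side [228.5 174.   13.2] [670.7  -4.5]
side [350.  156.5   8.3] [ 527.1 -155.7]
side [332.5 149.   10. ] [ 561.1 -154.5]
side [319. 143.  10.] [ 588.3 -154.1]
side [280.7 127.2   7.4] [ 667.  -149.9]
side [297.5  91.    9.2] [ 701.2 -255.5]
side [390.   12.5  13.9] [ 690.1 -622.6]
top [322.7 278.9   5.7] [417.8 -68.9]
t 13.77 [515.3 -46.   96.1] [ 3.138e+00 -3.000e-03  1.685e+00] F [ 0.3 -0.1 -1. ] w 15.5
[-10.23  -4.72   0.06] turn 102.3
```

Nut A is at (527,-156). The last leg starts from (480,-149) with yaw -0.13.

Call:
arm_command(series=[18,-3,-1.3,0,7,18,-6,-2.6,0,14,18,-8,-3.6,0,21,18,-9.8,-4.5,0,28,18,-9.8,-4.7,0,35])

```text
clock: 14.18
eef_pos: [476.1, -159.0, 94.0]
tool_rot: [-3.141, 0.003, 1.055]
force: [0.4, 0.3, 0.4]
width: 15.3
gripper_force: 0.0
```

Call:
arm_command(series=[18,0,0,0,7,18,0,0,0,14,18,0,0,0,21,18,0,0,0,28,18,0,0,0,35])

```text
clock: 14.6
eef_pos: [478.0, -153.9, 94.0]
tool_rot: [-3.141, 0.0, 0.451]
force: [0.6, 0.0, 0.1]
width: 15.3
gripper_force: 0.0
```

Call:
arm_command(series=[18,0,0,1,7,18,0,0,2,14,18,0,0,3,21,18,0,0,4,28,18,0,0,4,34])

```text
clock: 15.02
eef_pos: [477.0, -153.5, 52.5]
tool_rot: [-3.141, 0.003, -0.143]
force: [0.3, 0.9, 0.5]
width: 15.4
gripper_force: 0.0
```

```bash
python3 d.py 480 -149 6 -0.134 612 -167 6 -0.134
```

```text
t 15.02 [ 477.  -153.5   52.5] [-3.141e+00  3.000e-03 -1.430e-01] F [0.3 0.9 0.5] w 15.4
[ 0.25 -0.49  4.65] turn -0.5
[13.57 -0.58  4.61] turn -0.5
```

Call:
arm_command(series=[18,0,-0.5,2.3,0,18,0,-0.5,4.5,0,18,0.8,-0.5,4.7,0,18,2,-0.5,4.7,0,18,3.4,-0.5,4.7,0])

```text
clock: 15.43
eef_pos: [512.4, -154.2, 7.1]
tool_rot: [-3.141, 0.002, -0.138]
force: [0.3, -0.5, -1.0]
width: 15.1
gripper_force: 0.1
```

Call:
arm_command(series=[18,1.4,0,0,0,18,2.8,0,0,0,18,4.2,0,0,0,18,5.6,0,0,0,18,7,0,0,0])

```text
clock: 15.85
eef_pos: [583.2, -163.8, 8.1]
tool_rot: [-3.141, -0.0, -0.137]
force: [-0.5, -1.1, 0.0]
width: 15.4
gripper_force: 0.1
```

```bash
python3 d.py 612 -169 5 -0.134
```

```text
t 15.85 [ 583.2 -163.8    8.1] [-3.141 -0.    -0.137] F [-0.5 -1.1  0. ] w 15.4
[2.92 0.12 0.31] turn -0.2
```

Call:
arm_command(series=[18,1,0,0.2,0,18,2,0,0.2,0,18,2.8,0,0.2,0,18,3.2,0,0.2,0,18,3.2,0,0.2,0])

```text
clock: 16.27
eef_pos: [614.9, -168.5, 5.7]
tool_rot: [3.141, -0.001, -0.137]
force: [0.9, -0.1, -0.5]
width: 14.9
gripper_force: 0.0
```

Call:
arm_command(series=[18,-1.5,0,0,0,18,-3,0,0,0,18,-4,0,-3,0,18,-5,0,-6,0,18,-7,0,-10,0])

```text
clock: 16.68
eef_pos: [544.8, -158.9, 102.3]
tool_rot: [-3.141, 0.002, -0.138]
force: [1.1, -0.4, 1.3]
width: 15.4
gripper_force: 0.0
```

Call:
arm_command(series=[18,-2,3,-2,0,18,-4,6,-4,0,18,-4,10,-6,0,18,-4,14,-6,0,18,-4,17,-6,0])

```text
clock: 17.1
eef_pos: [481.7, -325.9, 164.9]
tool_rot: [3.139, -0.003, -0.14]
force: [0.5, -0.4, -0.3]
width: 15.7
gripper_force: 0.0
```

```bash
python3 look.py
python3 - <<'E'
from h import *
p,d=viewer.get_image("top"); cv2.imwrite("pics/t5.png",p[:,:,::-1])
E
```

```text
side [228.5 174.   13.2] [670.7  -4.5]
side [280.7 127.1   7.4] [ 667.2 -150.1]
side [437.5  28.5  12.1] [ 572.2 -620.4]
side [374.   26.5  13.9] [ 691.5 -547.8]
side [390.   12.5  13.9] [ 690.1 -622.6]
top [323.  279.    5.4] [417.5 -69.5]
top [520.  223.    9.1] [ 515.5 -413.7]
top [378.7 157.2   7. ] [ 634.4 -172. ]
top [396.  144.    7.1] [ 658.8 -203.8]
top [366.5 142.    6.9] [ 662.7 -150.9]
top [281.5 142.5   8.9] [662.4   2.8]
```

View pics/t5.png

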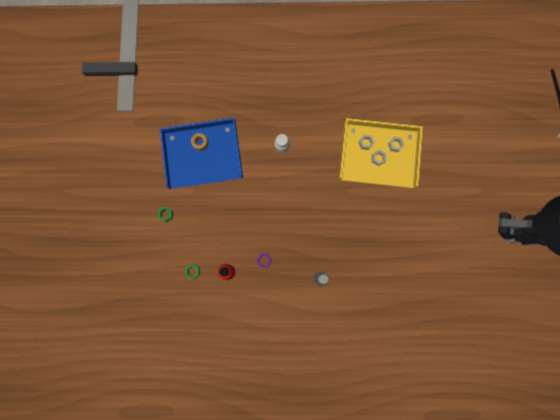

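All three nuts are inside the yellow pan, at (367,142), (396,144) and (379,157). Everything else is where it started, and the arm is clear.

```bash
python3 -c "
from cell import workorder
print(workorder.finish_job())"
```

```text
the job is handed in; nothing more can be done
None
```

All three steel nuts were slid along the bench into the yellow pan and lie fully inside it; nothing else was moved, and the job was handed in at about 17 s of the 72 s allowed.

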